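# Lock the control box's access panel with its two quarter-turn fasteners

## Robot

A 6-joint arm with a two-finger parallel gripper is mounted at the origin on a cart in front of the work surface, level with it; the furniture and walls round the work are solid. World frame = base frame: x ahead of the robot, y to its left, z up, the work surface at z = 0. Lengths are in m, angles in rad, forces in N, time in s.
With the tool pointing down it reaches from about 0.275 to 0.75 m from the base axis. Payload 10.2 kg.
Tool frame: the origin (TCP) lies at the very end of the fingers, on their centre line; the grasp point (between the pads) lies behind it (manip.grip_depth is the z of the grasp point in the tool frame, in m); z points along the fingers, y is the line along which they close (so a half turn about z gives the same grasp; the last joint's range is limited). The gripper opens to 88 mm and grips with 3 to 60 N. Pads are 18 mm wide; open, the fingers measure 123 mm over their backs; the gripper's body (75 mm by 187 mm) begins 45 mm behind the grasp point.
Start: joints at [1.116, 0.313, 1.498, -0, 1.331, -0.223], TCP at [0.121, 0.511, 0.239] pointing down, gripper open.
Joint ranges: [-2.94, 2.94], [-0.97, 2.17], [0.19, 2.56], [-1.23, 4.37], [0.02, 3.11], [-2.88, 2.88]. Speed limits (rad/s): [2.39, 2.39, 3.01, 3.14, 3.14, 3.14].

## Interface

Orientations are given as a unit quaternion [x, y, z, w].
In Python, from station import status, eyes, manip gives the robot as it stands.
- The arm moves only by the tool carry_out, never from a script. Its argument "motion" is a list of rows, each an object with "linear": the shift along the tool's x, y, z each as a share of 0.2 m, from -1 to 1, a list of three; "yaw": the turn about the tool's z as a share of 90 degrees, from -1 to 1; "claw": the gripper command: -1 is fully open, 1 is shut, values between are in proportion. A call has 1 to 20 rows; each row is the pose to reach, as a shift and turn from the pose commanded when the call began, along the tool's axes at that moment; what a row does not reach only later rows make up. A row lasts 1/12 s, in which the tool goes at most 41.7 mm and 7.16 degrees, less where a joint would pass 70% of its speed; a pose out of reach is approached as far as the arm can. A call with a number of a shift or a turn outside -1 to 1 is refused whole. A call with a gripper value outside its range is refused whole. The fingers move at their own pace and stop on an object; "squeeze" is the grip in N (left out, the last holds). Time passes only in rows, so rows that repeat a pose let the fingers close. It gives the time, the measured TCP pose, the force, the opening and the grip force at its end, in the units of the state.
- status.get_state(): the state, without advancing time (a new reading comes with each control period).
- eyes.camera(name): name is "scene" or "top"; returns (picture, depth): 384x512x3 uint8, red, green, blue; 384x512 float32, m along the optical axis (not along the pixel's ray), 0 where there is no reading.
- eyes.camera_model(name): a dict with "vfov" (degrees; the focal length in pixels is half the picture's height over the tangent of half this angle, whatever the lens; pixels are square), "cx", "cy" (the principal point, pixels), "extrinsics" (4x4, takes a point from world to camera coordinates). Camera axes: x right, y down, z forward; pixel columns grow to the right and rows downward; lengths in m; the calibration is good to about 2 mm. A picture is of the moment at which its call begins. camera_model takes no time and is no camera call.
- manip.sign_off(): hands the job in; it is judged then, once.
The state is a dict: "time_s": time; "joints": joint angles; "qd": joint speeds; "effort": joint torques, N m; "tcp_pos": TCP position; "eef_rot": TCP orientation; "wrist_force": force on the tool from outside, world axes, zero at the start; "wrist_torque": the same for the moment, N m; "grip_width": finger opening in m; "grasp_force": force on a finger pad.
Only numpy, scipy, OpenCV 4.12 (cv2) and the standard library are available. Lean on these libraries where they do the work, as an engineer would, in place of code of your own. Each camera call takes 0.05 s, during which the arm holds its last target. There are 200 camera calls.

## Task

Close up the blue control box lying on the bench: the hinged panel on its top is sprung slightly open. With a fingertip in the slot of each of its two round fasteners, press the panel down and turn the fastener clockwise, a quarter turn to its stop, so that both fasteners are locked and the panel stays shut when you let go. Work with the fingertips only: do not pull the panel up, and leave the loose things around the box lying where they are.

Things in the scene. Friction and masses are not known exactly. Their poses are not given: they have to be found in the camera images.
- control_box: blue steel box, 200 (x) x 280 (y) x 85 mm high, fixed to the bench, at a different place and yaw each time. Origin: centre of its underside, on the bench top; x from its front edge to its hinge side, y to its left, z up. On top lies a bare metal panel, 4 mm thick, hinged along the far (+x) edge, with two alike round fasteners whose axes are at x = -40, y = +75 and -75 mm
- panel (a joint): angle of the panel in rad: 0 shut (flush on the box; hard stop), greater when its front edge is raised. A spring holds it open at about 0.09 (front edge 18 mm up); fully down takes about 7 N at a fastener
- panel_front (a point): middle of the panel's front edge, on its upper face; 89 mm above the bench when shut
- fastener_left (a joint): turn of the left (+y) fastener in rad: 0 unlocked, 1.57 locked (hard stop), growing clockwise seen from above. Starts at 0 to 0.4, stays where it is left (friction 0.1 N m). Near 1.1 rad the steel tongue under it meets a keeper: with the panel within 5 mm of shut there it slips beneath and then holds the panel down; with the panel higher it is blocked
- fastener_left_slot (a point): on the left fastener's axis, at the middle of its slot's orange floor; 93 mm above the bench with the panel shut, 13 mm more when sprung open. The slot, 30 mm wide and 14 mm deep, runs right across a black disc 83 mm in diameter. x runs along the slot, y across, z up; turns with the disc. At 0 it runs along the box's x; locked, along the box's y, pointing at the red marks
- fastener_right (a joint): the same for the right (-y) fastener
- fastener_right_slot (a point): the same for the right (-y) fastener. Each disc lies flush inside a fixed dark steel ring, 18 mm high above the panel, 104 mm in outer diameter and 86 mm in inner diameter, which closes both ends of the slot
- wrench: loose steel spanner, 30x164x6 mm, lying right of the box; bystander, origin in the middle of its underside
- screwdriver: loose screwdriver with red handle, 30x227x27 mm, lying; bystander, origin in the middle of its underside
- spark_plug: loose used spark plug, white and black, 22x71x19 mm, lying left of the box; bystander, origin in the middle of its underside

How it is judged:
By the outcome, as a careful person would: the job done as asked, in the order asked, and still so for the second after the job is handed in, with the robot touching nothing.
It also fails if it takes over 58 s, if anything falls off the work surface, if the arm or the gripper's body presses on something with over 40 N, if the wrist force passes 120 N, or if a joint passes its speed limit or range.

## Working session

There is one attempt and no reset: what is moved stays moved. The work goes in short steps, Python scripts to look and compute and a tool call to move; the robot and the scene stay as the last step left them, time stands still between calls to the robot, and variables do not carry over. Pictures are saved under pics/ and viewed, at most 10 in all, crops included, and the job is handed in when it is done.

Besides the shell and the picture viewer there is one more tool, called after "Emit:" as name(argument=value, ...) on one line, values as JSON. carry_out: Moves the arm, as the interface text tells. Shift numbers are shares of 0.2 m and turn numbers shares of 90 degrees, none past 1 either way. Its arguments: {"type":"object","properties":{"motion":{"type":"array","items":{"type":"object","properties":{"linear":{"type":"array","items":{"type":"number","minimum":-1,"maximum":1}},"yaw":{"type":"number","minimum":-1,"maximum":1},"claw":{"type":"number"}}}},"squeeze":{"type":"number"}},"required":["motion"]}

```bash
mkdir -p pics; python3 - <<'E'
from station import status, eyes, manip
import cv2,numpy as np
s=status.get_state();print(s,manip.grip_depth)
for n in("scene","top"):
    p,d=eyes.camera(n);cv2.imwrite(f"pics/{n}0.png",cv2.resize(p[:,:,::-1],(768,576)) );np.save(n+"0.npy",d)
    print(n,eyes.camera_model(n))
E
```

```text
{'time_s': 0.0, 'joints': array([ 1.11559175e+00,  3.13482797e-01,  1.49844070e+00, -2.70263494e-05,
        1.33101501e+00, -2.23383368e-01]), 'qd': array([-6.73283739e-05, -4.38494481e-04,  1.42295555e-03,  9.12642181e-04,
       -1.34049856e-03,  1.15003522e-03]), 'effort': array([ 3.28955402e-04, -4.02212405e+01, -2.52277011e+01,  6.94789016e-02,
        3.52200656e-02, -8.28047996e-05]), 'tcp_pos': array([0.1205148 , 0.51072084, 0.23814293]), 'eef_rot': array([ 1.15648007e-01,  9.93290031e-01, -6.38928779e-04, -2.11587392e-04]), 'wrist_force': array([-0.08893905,  0.10908733, -0.39642389]), 'wrist_torque': array([0.02966635, 0.01194223, 0.0069695 ]), 'grasp_force': 0.0, 'grip_width': 0.08825060586627594} -0.0187
scene {'vfov': 52.081891689427025, 'cx': 253.93175936630695, 'cy': 190.70969206679968, 'extrinsics': array([[ 0.74150235, -0.67094171, -0.00338879, -0.55829505],
       [-0.50260946, -0.55210712, -0.66525293,  0.20675615],
       [ 0.44447496,  0.49498985, -0.74661038,  1.09422078],
       [ 0.        ,  0.        ,  0.        ,  1.        ]])}
top {'vfov': 46.25245180315511, 'cx': 262.0889207737556, 'cy': 185.70691714663133, 'extrinsics': array([[ 1.15621661e-02, -9.99933008e-01,  5.44316368e-04,
        -2.66202616e-01],
       [-9.82456892e-01, -1.14614152e-02, -1.86137292e-01,
         5.33597242e-01],
       [ 1.86131061e-01,  1.61738292e-03, -9.82523594e-01,
         1.09334623e+00],
       [ 0.00000000e+00,  0.00000000e+00,  0.00000000e+00,
         1.00000000e+00]])}
```

View pics/top0.png

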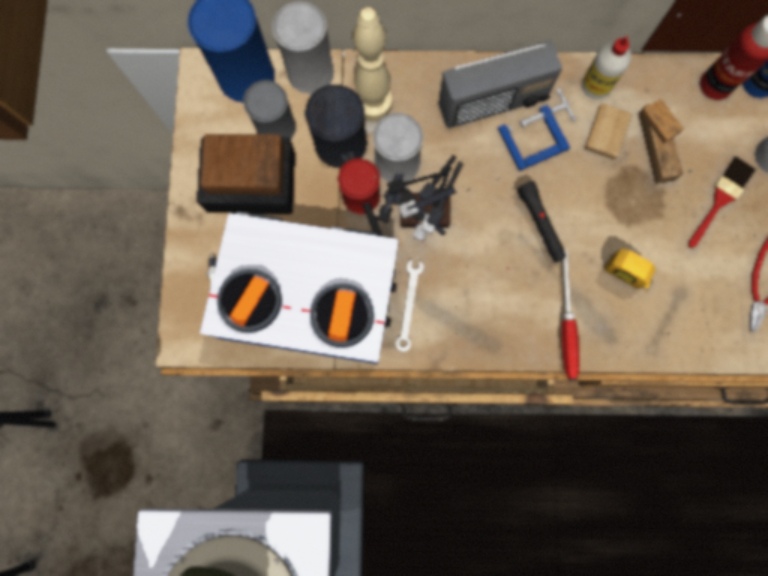

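View pics/scene0.png

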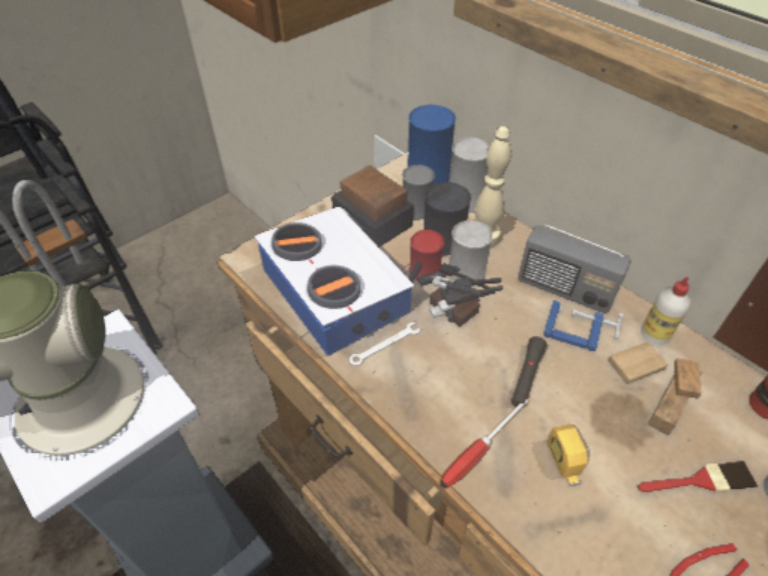

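The top view shows the box at (200-395, 215-360) of the enlarged picture. Its slots are orange, at (250,300) left and (343,315) right. The spark plug is hidden left of the box and the wrench lies at (410,305). Next I'll measure the slots.

```bash
cat > h.py <<'E'
from station import status, eyes, manip
import cv2,numpy as np
def world(n,d):
    m=eyes.camera_model(n);f=192/np.tan(np.radians(m["vfov"]/2))
    v,u=np.mgrid[:384,:512]
    c=np.stack([(u-m["cx"])/f*d,(v-m["cy"])/f*d,d],-1);E=m["extrinsics"]
    return (c-E[:3,3])@E[:3,:3]
def rect(P):
    (c,wh,a)=cv2.minAreaRect((P[:,:2]*1000).astype(np.float32))
    if wh[0]<wh[1]: a+=90
    return np.round(c,1),np.round(wh,1),round((a+90)%180-90,1),round(np.median(P[:,2])*1000,1)
def tool():
    s=status.get_state();q=s["eef_rot"]
    ya=np.array([2*(q[0]*q[1]-q[3]*q[2]),1-2*(q[0]**2+q[2]**2)])
    print("t",s["time_s"],"tcp",s["tcp_pos"].round(4),"yaw of tool y",np.degrees(np.arctan2(ya[1],ya[0])).round(1),"F",s["wrist_force"].round(1),"T",s["wrist_torque"].round(2),"j6",s["joints"][5].round(2))
def measure(n):
    p,d=eyes.camera(n);W=world(n,d);q=cv2.cvtColor(p,cv2.COLOR_RGB2HSV)
    o=((q[...,0]>5)&(q[...,0]<20)&(q[...,1]>200)&(q[...,2]>120)&(d>0)&(W[...,2]>.08)&(W[...,2]<.125)).astype(np.uint8)
    k,l,s,_=cv2.connectedComponentsWithStats(o)
    for i in range(1,k):
        if s[i,4]>60: print(n,"orange",s[i],rect(W[l==i]))
    w=((q[...,1]<40)&(q[...,2]>180)&(W[...,2]>.07)&(W[...,2]<.13)&(W[...,0]>.2)).astype(np.uint8)
    k,l,s,_=cv2.connectedComponentsWithStats(w);i=1+s[1:,4].argmax()
    P=W[l==i];print(n,"panel",rect(P));A=np.c_[P[:,:2],np.ones(len(P))]
    print(" plane",np.linalg.lstsq(A,P[:,2],rcond=None)[0].round(3))
    return p
E
python3 - <<'E'
from h import *
measure("top");measure("scene");tool()
E
```

```text
top orange [154 185  24  31 362] (array([486.9, -30. ]), array([30.3, 76.2]), -27.4, np.float64(107.2))
top orange [219 195  18  32 402] (array([ 465.6, -178.4]), array([29.7, 75.9]), -8.9, np.float64(106.8))
top panel (array([ 516.5, -111.1]), array([286.1, 206.3]), 81.7, np.float64(96.4))
 plane [-0.088  0.014  0.146]
scene panel (array([ 517.1, -112.3]), array([288.6, 209.6]), 81.7, np.float64(95.1))
 plane [-0.092  0.014  0.147]
t 0.2 tcp [0.1206 0.5108 0.2384] yaw of tool y 76.7 F [-0.4  0.8  0.1] T [ 0.06 -0.03 -0.05] j6 -0.22
```

Emit:
carry_out(motion=[{"linear": [-1,-0.92,0],"claw": 0.32},{"linear": [-1,-0.92,0],"claw": 0.32},{"linear": [-1,-0.92,0],"claw": 0.32},{"linear": [-1,-0.92,0],"claw": 0.32},{"linear": [-1,-0.92,0],"claw": 0.32},{"linear": [-1,-0.92,0],"claw": 0.32},{"linear": [-1,-0.92,0],"claw": 0.32},{"linear": [-1,-0.92,0],"claw": 0.32},{"linear": [-1,-0.92,0],"claw": 0.32},{"linear": [-1,-0.92,0],"claw": 0.32}])

```text
$.motion[0]: bad value
```

Emit:
carry_out(motion=[{"linear": [-1,-0.92,0],"claw": 0.32},{"linear": [-1,-0.92,0],"claw": 0.32},{"linear": [-1,-0.92,0],"claw": 0.32},{"linear": [-1,-0.92,0],"claw": 0.32},{"linear": [-1,-0.92,0],"claw": 0.32},{"linear": [-1,-0.92,0],"claw": 0.32},{"linear": [-1,-0.92,0],"claw": 0.32},{"linear": [-1,-0.92,0],"claw": 0.32},{"linear": [-1,-0.92,0],"claw": 0.32},{"linear": [-1,-0.92,0],"claw": 0.32}])

```text
$.motion[0]: bad value
```

Emit:
carry_out(motion=[{"linear": [-0.41,-0.37,0],"yaw": 1,"claw": 0.32},{"linear": [-0.41,-0.37,0],"yaw": 1,"claw": 0.32},{"linear": [-0.41,-0.37,0],"yaw": 1,"claw": 0.32},{"linear": [-0.41,-0.37,0],"yaw": 1,"claw": 0.32},{"linear": [-0.41,-0.37,0],"yaw": 1,"claw": 0.32},{"linear": [-0.41,-0.37,0],"yaw": 1,"claw": 0.32},{"linear": [-0.41,-0.37,0],"yaw": 1,"claw": 0.32},{"linear": [-0.41,-0.37,0],"yaw": 1,"claw": 0.32},{"linear": [-0.41,-0.37,0],"yaw": 1,"claw": 0.32},{"linear": [-0.41,-0.37,0],"yaw": 1,"claw": 0.32},{"linear": [-0.41,-0.37,0],"yaw": 1,"claw": 0.32},{"linear": [-0.41,-0.37,0],"yaw": 1,"claw": 0.32},{"linear": [-0.41,-0.37,0],"yaw": 1,"claw": 0.32},{"linear": [-0.41,-0.37,0],"yaw": 1,"claw": 0.32},{"linear": [-0.41,-0.37,0],"yaw": 1,"claw": 0.32}])

```text
time_s: 1.45
tcp_pos: [0.1834, 0.42, 0.2386]
eef_rot: [0.783, 0.622, -0.0, 0.0]
wrist_force: [0.3, -0.7, 0.0]
grip_width: 0.0298
grasp_force: 0.0
```

```bash
python3 -c "from h import *;tool();print(status.get_state()['grip_width'])"
```

```text
t 1.45 tcp [0.1834 0.42   0.2386] yaw of tool y -13.1 F [ 0.3 -0.7  0. ] T [-0.08  0.07 -0.03] j6 1.13
0.02980976046637667
```

Emit:
carry_out(motion=[{"linear": [-0.925,0.996,0],"yaw": 0,"claw": 0.32},{"linear": [-0.925,0.996,0],"yaw": 0,"claw": 0.32},{"linear": [-0.925,0.996,0],"yaw": 0,"claw": 0.32},{"linear": [-0.925,0.996,0],"yaw": 0,"claw": 0.32},{"linear": [-0.925,0.996,0],"yaw": 0,"claw": 0.32},{"linear": [-0.925,0.996,0],"yaw": 0,"claw": 0.32},{"linear": [-0.925,0.996,0],"yaw": 0,"claw": 0.32},{"linear": [-0.925,0.996,0],"yaw": 0,"claw": 0.32},{"linear": [-0.925,0.996,0],"yaw": 0,"claw": 0.32},{"linear": [-0.925,0.996,0],"yaw": 0,"claw": 0.32}])

```text
time_s: 2.28
tcp_pos: [0.3344, 0.1947, 0.2387]
eef_rot: [0.784, 0.621, -0.0, -0.0]
wrist_force: [-0.1, 0.3, 1.1]
grip_width: 0.0302
grasp_force: 0.0
```

Emit:
carry_out(motion=[{"linear": [-0.925,0.996,0],"yaw": 0.159,"claw": 0.32},{"linear": [-0.925,0.996,0],"yaw": 0.159,"claw": 0.32},{"linear": [-0.925,0.996,0],"yaw": 0.159,"claw": 0.32},{"linear": [-0.925,0.996,0],"yaw": 0.159,"claw": 0.32},{"linear": [-0.925,0.996,0],"yaw": 0.159,"claw": 0.32},{"linear": [-0.925,0.996,0],"yaw": 0.159,"claw": 0.32},{"linear": [-0.925,0.996,0],"yaw": 0.159,"claw": 0.32},{"linear": [-0.925,0.996,0],"yaw": 0.159,"claw": 0.32},{"linear": [-0.925,0.996,0],"yaw": 0.159,"claw": 0.32},{"linear": [-0.925,0.996,0],"yaw": 0.159,"claw": 0.32},{"linear": [-0.925,0.996,0],"yaw": 0.159,"claw": 0.32}])

```text
time_s: 3.2
tcp_pos: [0.4857, -0.0299, 0.2389]
eef_rot: [0.855, 0.519, 0.0, -0.0]
wrist_force: [0.7, 0.8, -0.2]
grip_width: 0.0304
grasp_force: 0.0
```

```bash
python3 - <<'E'
from h import *
tool();p,d=eyes.camera("scene")
cv2.imwrite("pics/s1.png",cv2.resize(p[80:260,130:330,::-1],None,fx=3,fy=3,interpolation=cv2.INTER_CUBIC))
E
```

```text
t 3.2 tcp [ 0.4857 -0.0299  0.2389] yaw of tool y -27.4 F [ 0.7  0.8 -0.2] T [-0.12  0.13 -0.01] j6 0.18
```

View pics/s1.png

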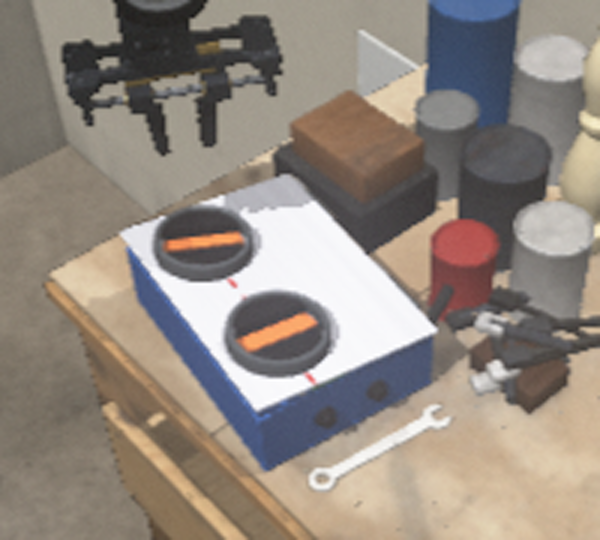

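The gripper is above the left fastener, around (185,130) in the crop, and nothing is in the way. I'll lower the fingers into the slot.

Emit:
carry_out(motion=[{"linear": [0,0.01,0.3],"yaw": 0,"claw": 0.32},{"linear": [0,0.01,0.5],"yaw": 0,"claw": 0.32},{"linear": [0,0.01,0.58],"yaw": 0,"claw": 0.32},{"linear": [0,0.01,0.6],"yaw": 0,"claw": 0.32},{"linear": [0,0.01,0.62],"yaw": 0,"claw": 0.32},{"linear": [0,0.01,0.64],"yaw": 0,"claw": 0.32},{"linear": [0,0.01,0.64],"yaw": 0,"claw": 0.32},{"linear": [0,0.01,0.64],"yaw": 0,"claw": 0.32}])

```text
time_s: 3.92
tcp_pos: [0.4887, -0.0325, 0.1122]
eef_rot: [0.855, 0.518, 0.001, 0.001]
wrist_force: [0.8, -0.7, 0.5]
grip_width: 0.0301
grasp_force: 0.0
```

```bash
python3 -c "from h import *;tool()"
```

```text
t 3.9167 tcp [ 0.4887 -0.0325  0.1122] yaw of tool y -27.6 F [ 0.8 -0.7  0.5] T [-0.02  0.09 -0.02] j6 0.18
```

Emit:
carry_out(motion=[{"linear": [0,0,0.02],"yaw": 0,"claw": 0.32},{"linear": [0,0,0.04],"yaw": 0,"claw": 0.32},{"linear": [0,0,0.06],"yaw": 0,"claw": 0.32},{"linear": [0,0,0.075],"yaw": 0,"claw": 0.32},{"linear": [0,0,0.085],"yaw": 0,"claw": 0.32},{"linear": [0,0,0.09],"yaw": 0,"claw": 0.32},{"linear": [0,0,0.09],"yaw": 0,"claw": 0.32},{"linear": [0,0,0.09],"yaw": 0,"claw": 0.32}])

```text
time_s: 4.58
tcp_pos: [0.4877, -0.0324, 0.0933]
eef_rot: [0.855, 0.518, -0.0, -0.0]
wrist_force: [-7.7, 0.1, 12.3]
grip_width: 0.0303
grasp_force: 6.2
```

```bash
python3 -c "from h import *;tool()"
```

```text
t 4.5833 tcp [ 0.4877 -0.0324  0.0933] yaw of tool y -27.6 F [-7.7  0.1 12.3] T [0.03 1.23 0.01] j6 0.18
```

Emit:
carry_out(motion=[{"linear": [0,0,0],"yaw": 0.05,"claw": 0.32},{"linear": [0,0,0],"yaw": 0.1,"claw": 0.32},{"linear": [0,0,0],"yaw": 0.15,"claw": 0.32},{"linear": [0,0,0],"yaw": 0.2,"claw": 0.32},{"linear": [0,0,0],"yaw": 0.25,"claw": 0.32},{"linear": [0,0,0],"yaw": 0.3,"claw": 0.32},{"linear": [0,0,0],"yaw": 0.35,"claw": 0.32},{"linear": [0,0,0],"yaw": 0.4,"claw": 0.32},{"linear": [0,0,0],"yaw": 0.45,"claw": 0.32},{"linear": [0,0,0],"yaw": 0.5,"claw": 0.32},{"linear": [0,0,0],"yaw": 0.5,"claw": 0.32}])

```text
time_s: 5.5
tcp_pos: [0.4884, -0.0328, 0.0933]
eef_rot: [0.989, 0.149, 0.001, 0.001]
wrist_force: [-2.3, -1.2, 8.9]
grip_width: 0.0294
grasp_force: 4.2
```

```bash
python3 -c "from h import *;tool()"
```

```text
t 5.5 tcp [ 0.4884 -0.0328  0.0933] yaw of tool y -72.8 F [-2.3 -1.2  8.9] T [-0.07  0.48 -0.04] j6 0.96
```

Emit:
carry_out(motion=[{"linear": [0,0,0],"yaw": 0.04,"claw": 0.32},{"linear": [0,0,0],"yaw": 0.08,"claw": 0.32},{"linear": [0,0,0],"yaw": 0.12,"claw": 0.32},{"linear": [0,0,0],"yaw": 0.16,"claw": 0.32},{"linear": [0,0,0],"yaw": 0.2,"claw": 0.32},{"linear": [0,0,0],"yaw": 0.24,"claw": 0.32},{"linear": [0,0,0],"yaw": 0.28,"claw": 0.32},{"linear": [0,0,0],"yaw": 0.32,"claw": 0.32},{"linear": [0,0,0],"yaw": 0.34,"claw": 0.32},{"linear": [0,0,0],"yaw": 0.36,"claw": 0.32},{"linear": [0,0,0],"yaw": 0.36,"claw": 0.32}])

```text
time_s: 6.42
tcp_pos: [0.4873, -0.0333, 0.0933]
eef_rot: [0.991, -0.131, -0.001, 0.001]
wrist_force: [-8.4, -5.9, 13.0]
grip_width: 0.0301
grasp_force: 7.1
```

```bash
python3 -c "from h import *;tool()"
```

```text
t 6.4167 tcp [ 0.4873 -0.0333  0.0933] yaw of tool y -105.0 F [-8.4 -5.9 13. ] T [-0.84  1.61  0.04] j6 1.53
```

Emit:
carry_out(motion=[{"linear": [0,0,0],"yaw": 0.02,"claw": 0.32},{"linear": [0,0,0],"yaw": 0.04,"claw": 0.32},{"linear": [0,0,0],"yaw": 0.05,"claw": 0.32},{"linear": [0,0,0],"yaw": 0.05,"claw": 0.32}])

```text
time_s: 6.75
tcp_pos: [0.4867, -0.0327, 0.0933]
eef_rot: [0.986, -0.169, -0.002, 0.001]
wrist_force: [-13.7, -1.9, 17.1]
grip_width: 0.0297
grasp_force: 18.1
```

```bash
python3 -c "from h import *;tool()"
```

```text
t 6.75 tcp [ 0.4867 -0.0327  0.0933] yaw of tool y -109.4 F [-13.7  -1.9  17.1] T [-0.29  2.15  0.56] j6 1.6
```

Emit:
carry_out(motion=[{"linear": [0,0,0],"yaw": 0.02,"claw": 0.32},{"linear": [0,0,0],"yaw": 0.02,"claw": 0.32},{"linear": [0,0,0],"yaw": -0.05,"claw": 0.32},{"linear": [0,0,0],"yaw": -0.11,"claw": 0.32},{"linear": [0,0,-0.02],"yaw": -0.11,"claw": 0.32},{"linear": [0,0,-0.07],"yaw": -0.11,"claw": 0.32},{"linear": [0,0,-0.15],"yaw": -0.11,"claw": 0.32},{"linear": [0,0,-0.3],"yaw": -0.11,"claw": 0.32},{"linear": [0,0,-0.5],"yaw": -0.11,"claw": 0.32},{"linear": [0,0,-0.5],"yaw": -0.11,"claw": 0.32},{"linear": [0,0,-0.5],"yaw": -0.11,"claw": 0.32}])

```text
time_s: 7.67
tcp_pos: [0.4887, -0.0326, 0.1947]
eef_rot: [0.996, -0.084, 0.002, 0.0]
wrist_force: [-0.1, -0.3, -0.1]
grip_width: 0.0301
grasp_force: 0.0
```

```bash
python3 -c "
from h import *
tool();p=measure('scene');cv2.imwrite('pics/s2.png',cv2.resize(p[80:260,130:330,::-1],None,fx=3,fy=3,interpolation=cv2.INTER_CUBIC));measure('top')"
```

```text
t 7.6667 tcp [ 0.4887 -0.0326  0.1947] yaw of tool y -99.7 F [-0.1 -0.3 -0.1] T [ 0.01  0.12 -0.02] j6 1.43
scene panel (array([ 515.6, -112.2]), array([287.7, 209.2]), 81.6, np.float64(89.7))
 plane [-0.012  0.002  0.096]
top orange [219 196  18  32 395] (array([ 464.3, -178.8]), array([30.7, 76.3]), -9.8, np.float64(95.4))
top panel (array([ 515.8, -115. ]), array([278.1, 207.9]), 81.8, np.float64(90.6))
 plane [-0.011  0.003  0.097]
```

View pics/s2.png

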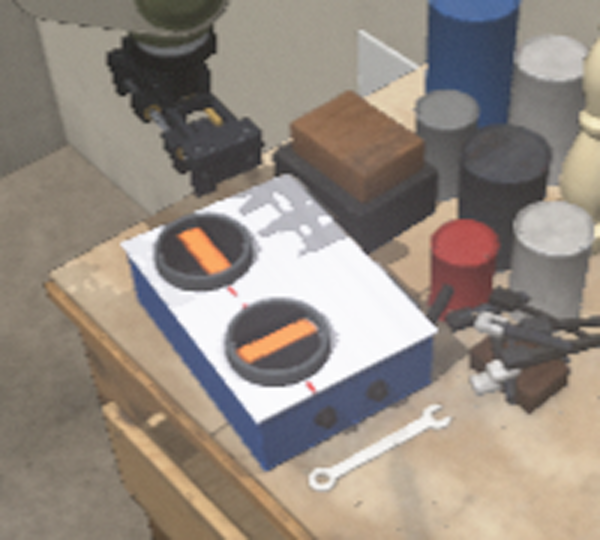

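The left slot at (205,252) in the crop now points at its red mark and the panel is down. On to the right fastener.

Emit:
carry_out(motion=[{"linear": [0.014,0.746,0],"yaw": -1,"claw": 0.32},{"linear": [0.014,0.746,0],"yaw": -1,"claw": 0.32},{"linear": [0.014,0.746,0],"yaw": -1,"claw": 0.32},{"linear": [0.014,0.746,0],"yaw": -1,"claw": 0.32},{"linear": [0.014,0.746,0],"yaw": -1,"claw": 0.32},{"linear": [0.014,0.746,0],"yaw": -1,"claw": 0.32},{"linear": [0.014,0.746,0],"yaw": -1,"claw": 0.32},{"linear": [0.014,0.746,0],"yaw": -1,"claw": 0.32},{"linear": [0.014,0.746,0],"yaw": -1,"claw": 0.32},{"linear": [0.014,0.746,0],"yaw": -1,"claw": 0.32},{"linear": [0.014,0.746,0],"yaw": -1,"claw": 0.32},{"linear": [0.014,0.746,0],"yaw": -1,"claw": 0.32},{"linear": [0.014,0.746,0],"yaw": -1,"claw": 0.32},{"linear": [0.014,0.746,0],"yaw": -1,"claw": 0.32},{"linear": [0.014,0.746,0],"yaw": -1,"claw": 0.32}])

```text
time_s: 9.02
tcp_pos: [0.4655, -0.1798, 0.1917]
eef_rot: [0.765, 0.644, -0.0, -0.001]
wrist_force: [0.5, -0.8, -0.6]
grip_width: 0.0301
grasp_force: 0.0
```

```bash
python3 -c "from h import *;tool()"
```

```text
t 9.0167 tcp [ 0.4655 -0.1798  0.1917] yaw of tool y -9.8 F [ 0.5 -0.8 -0.6] T [-0.12  0.06 -0.04] j6 -0.43
```

Emit:
carry_out(motion=[{"linear": [0,0,0.15],"yaw": 0,"claw": 0.32},{"linear": [0,0,0.3],"yaw": 0,"claw": 0.32},{"linear": [0,0,0.36],"yaw": 0,"claw": 0.32},{"linear": [0,0,0.4],"yaw": 0,"claw": 0.32},{"linear": [0,0,0.43],"yaw": 0,"claw": 0.32},{"linear": [0,0,0.45],"yaw": 0,"claw": 0.32},{"linear": [0,0,0.47],"yaw": 0,"claw": 0.32},{"linear": [0,0,0.47],"yaw": 0,"claw": 0.32},{"linear": [0,0,0.47],"yaw": 0,"claw": 0.32}])

```text
time_s: 9.77
tcp_pos: [0.4661, -0.1802, 0.0991]
eef_rot: [0.764, 0.645, 0.0, 0.0]
wrist_force: [0.0, -0.8, -1.1]
grip_width: 0.0303
grasp_force: 0.0
```

```bash
python3 -c "from h import *;tool()"
```

```text
t 9.7667 tcp [ 0.4661 -0.1802  0.0991] yaw of tool y -9.6 F [ 0.  -0.8 -1.1] T [-0.06  0.15  0.01] j6 -0.44
```

Emit:
carry_out(motion=[{"linear": [0,0,0.012],"yaw": 0,"claw": 0.32},{"linear": [0,0,0.022],"yaw": 0,"claw": 0.32},{"linear": [0,0,0.03],"yaw": 0,"claw": 0.32},{"linear": [0,0,0.032],"yaw": 0,"claw": 0.32},{"linear": [0,0,0.032],"yaw": 0,"claw": 0.32},{"linear": [0,0,0.032],"yaw": 0,"claw": 0.32}])

```text
time_s: 10.27
tcp_pos: [0.466, -0.1802, 0.0933]
eef_rot: [0.764, 0.646, 0.0, 0.001]
wrist_force: [-3.3, 2.6, 10.9]
grip_width: 0.03
grasp_force: 5.4
```

```bash
python3 -c "from h import *;tool()"
```

```text
t 10.2667 tcp [ 0.466  -0.1802  0.0933] yaw of tool y -9.6 F [-3.3  2.6 10.9] T [ 0.21  0.63 -0.  ] j6 -0.44
```

Emit:
carry_out(motion=[{"linear": [0,0,0],"yaw": 0.05,"claw": 0.32},{"linear": [0,0,0],"yaw": 0.1,"claw": 0.32},{"linear": [0,0,0],"yaw": 0.15,"claw": 0.32},{"linear": [0,0,0],"yaw": 0.2,"claw": 0.32},{"linear": [0,0,0],"yaw": 0.25,"claw": 0.32},{"linear": [0,0,0],"yaw": 0.3,"claw": 0.32},{"linear": [0,0,0],"yaw": 0.35,"claw": 0.32},{"linear": [0,0,0],"yaw": 0.4,"claw": 0.32},{"linear": [0,0,0],"yaw": 0.45,"claw": 0.32},{"linear": [0,0,0],"yaw": 0.5,"claw": 0.32},{"linear": [0,0,0],"yaw": 0.55,"claw": 0.32},{"linear": [0,0,0],"yaw": 0.6,"claw": 0.32},{"linear": [0,0,0],"yaw": 0.65,"claw": 0.32},{"linear": [0,0,0],"yaw": 0.65,"claw": 0.32}])

```text
time_s: 11.43
tcp_pos: [0.4659, -0.1806, 0.0933]
eef_rot: [0.982, 0.188, 0.0, 0.001]
wrist_force: [-3.1, -0.8, 9.9]
grip_width: 0.0304
grasp_force: 5.0
```

```bash
python3 -c "from h import *;tool()"
```

```text
t 11.4333 tcp [ 0.4659 -0.1806  0.0933] yaw of tool y -68.3 F [-3.1 -0.8  9.9] T [-0.06  0.7  -0.07] j6 0.59
```

To −109.4°: a further 0.455.

Emit:
carry_out(motion=[{"linear": [0,0,0],"yaw": 0.04,"claw": 0.32},{"linear": [0,0,0],"yaw": 0.08,"claw": 0.32},{"linear": [0,0,0],"yaw": 0.12,"claw": 0.32},{"linear": [0,0,0],"yaw": 0.16,"claw": 0.32},{"linear": [0,0,0],"yaw": 0.2,"claw": 0.32},{"linear": [0,0,0],"yaw": 0.24,"claw": 0.32},{"linear": [0,0,0],"yaw": 0.28,"claw": 0.32},{"linear": [0,0,0],"yaw": 0.32,"claw": 0.32},{"linear": [0,0,0],"yaw": 0.36,"claw": 0.32},{"linear": [0,0,0],"yaw": 0.39,"claw": 0.32},{"linear": [0,0,0],"yaw": 0.42,"claw": 0.32},{"linear": [0,0,0],"yaw": 0.44,"claw": 0.32},{"linear": [0,0,0],"yaw": 0.455,"claw": 0.32},{"linear": [0,0,0],"yaw": 0.455,"claw": 0.32}])

```text
time_s: 12.6
tcp_pos: [0.4652, -0.18, 0.0933]
eef_rot: [0.986, -0.165, -0.001, 0.0]
wrist_force: [-8.4, 2.2, 14.7]
grip_width: 0.0299
grasp_force: 14.6
```

```bash
python3 -c "from h import *;tool()"
```

```text
t 12.6 tcp [ 0.4652 -0.18    0.0933] yaw of tool y -109.0 F [-8.4  2.2 14.7] T [0.39 1.57 0.48] j6 1.3
```

Emit:
carry_out(motion=[{"linear": [0,0,0],"yaw": 0.02,"claw": 0.32},{"linear": [0,0,0],"yaw": 0.02,"claw": 0.32},{"linear": [0,0,0],"yaw": -0.05,"claw": 0.32},{"linear": [0,0,0],"yaw": -0.11,"claw": 0.32},{"linear": [0,0,-0.02],"yaw": -0.11,"claw": 0.32},{"linear": [0,0,-0.07],"yaw": -0.11,"claw": 0.32},{"linear": [0,0,-0.15],"yaw": -0.11,"claw": 0.32},{"linear": [0,0,-0.3],"yaw": -0.11,"claw": 0.32},{"linear": [0,0,-0.5],"yaw": -0.11,"claw": 0.32},{"linear": [0,0.2,-0.7],"yaw": -0.11,"claw": 0.32},{"linear": [0,0.4,-0.7],"yaw": -0.11,"claw": 0.32},{"linear": [0,0.6,-0.7],"yaw": -0.11,"claw": 0.32},{"linear": [0,0.8,-0.7],"yaw": -0.11,"claw": 0.32},{"linear": [0,1,-0.7],"yaw": -0.11,"claw": 0.32},{"linear": [0,1,-0.7],"yaw": -0.11,"claw": 0.32},{"linear": [0,1,-0.7],"yaw": -0.11,"claw": 0.32}])

```text
time_s: 13.93
tcp_pos: [0.3996, -0.3706, 0.2323]
eef_rot: [0.997, -0.082, -0.0, -0.0]
wrist_force: [0.1, 0.6, -0.5]
grip_width: 0.0295
grasp_force: 0.0
```

```bash
python3 -c "
from h import *
tool();measure('scene');p=measure('top');cv2.imwrite('pics/t3.png',cv2.resize(p[120:280,100:300,::-1],None,fx=3.5,fy=3.5,interpolation=cv2.INTER_CUBIC))"
```

```text
t 13.9333 tcp [ 0.3996 -0.3706  0.2323] yaw of tool y -99.4 F [ 0.1  0.6 -0.5] T [ 0.07  0.14 -0.02] j6 0.77
scene panel (array([ 456.1, -103.9]), array([288. ,  88.3]), 81.8, np.float64(90.4))
 plane [0.003 0.002 0.09 ]
top orange [152 195  32  15 341] (array([485.5, -31. ]), array([76.1, 28.5]), 82.7, np.float64(95.5))
top orange [213 203  31  16 369] (array([ 465.2, -179.1]), array([74.4, 31.5]), 82.7, np.float64(95.1))
top panel (array([ 455.5, -117. ]), array([148.6, 320.4]), -75.5, np.float64(91.0))
 plane [-0.011  0.001  0.096]
```

View pics/t3.png

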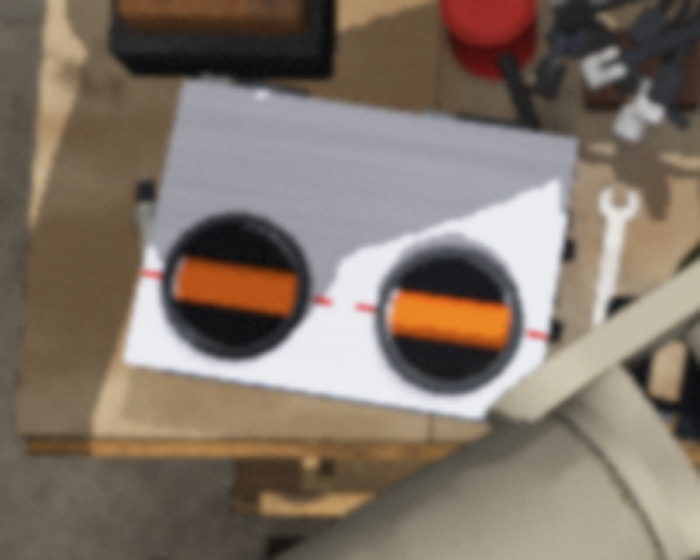

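Both slots, at (235,287) and (450,318), line up with the red marks, and the panel is flush. I'll hand the job in.

```bash
python3 -c "from station import manip;print(manip.sign_off())"
```

```text
the job is handed in; nothing more can be done
None
```

I pressed the panel shut and turned both fasteners clockwise to their stops. With the arm clear, both slots lined up with the red marks and the panel stayed shut, and I handed the job in at about 14 s of the 58 s; no verdict was returned.

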